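Bayonet print head into the test jig

ROBOT

A 6-joint arm with a two-finger parallel gripper is mounted at the origin on the work surface. World frame = base frame: x ahead of the robot, y to its left, z up, the work surface at z = 0. Lengths are in m, angles in rad, forces in N, time in s.
With the tool pointing down it reaches from about 0.325 to 1 m from the base axis. Payload 5.1 kg.
Tool frame: the origin (TCP) lies at the centre of the arm's flange, where the gripper is bolted on; the fingertips stand 173 mm ahead of it and the grasp point (between the pads) lies 155 mm ahead of it; z points along the fingers, y is the line along which they close (so a half turn about z gives the same grasp; the last joint's range is limited). The gripper opens to 85 mm and grips with 20 to 120 N. Pads are 22 mm wide; open, the fingers measure 114 mm over their backs; the gripper's body (76 mm by 85 mm) begins 54 mm behind the grasp point. The pads swing forward as they close: fully open they stand 13 mm farther back than shut.
Start: joints at [-1.356, 0.124, 1.65, -0, 1.367, -0.083], TCP at [0.191, -0.621, 0.405] pointing down, gripper open.
Joint ranges: [-2.61, 2.61], [-1.02, 2.33], [0.03, 2.71], [-1.35, 4.49], [0.32, 2.68], [-2.91, 2.91]. Speed limits (rad/s): [2.57, 2.57, 3.14, 3.14, 3.14, 3.14].

INTERFACE

Orientations are given as a unit quaternion [x, y, z, w].
In Python, from plant import * gives the robot as it stands.
- The arm moves only by the tool jog_arm, never from a script. Its argument "moves" is a list of rows, each a list of 3 entries, a list of its own where there are three numbers: the closure, from 0 (fully open) to 1 (shut), then the shift along the tool's x, y, z in units of 500 mm (1.0 is 500 mm), then the turn about the tool's z in units of 30 degrees (1.0 is 30 degrees). In form: [[jaw, [tx, ty, tz], turn], ...]. A call has 1 to 5 rows; each row is the pose to reach, as a shift and turn from the pose commanded when the call began, along the tool's axes at that moment; what a row does not reach only later rows make up. A row lasts 1/12 s, in which the tool goes at most 41.7 mm and 7.16 degrees, less where a joint would pass 70% of its speed; a pose out of reach is approached as far as the arm can. A call with a number of a shift or a turn outside -1 to 1 is refused whole. A call with a gripper value outside its range is refused whole. The fingers move at their own pace and stop on an object; "newtons" is the grip in N (left out, the last holds). Time passes only in rows, so rows that repeat a pose let the fingers close. It gives the time, the measured TCP pose, the force, the opening and the grip force at its end, in the units of the state.
- get_obs(): the state, without advancing time (a new reading comes with each control period).
- read_camera(name): name is "side" or "top" or "wrist"; returns the picture (420x560x3 uint8, red, green, blue); there is no depth.
- camera_model(name): a dict with "fx", "fy", "cx", "cy" (pixels), "R" (3x3) and "t" (3): a world point X has camera coordinates R X + t. Camera axes: x right, y down, z forward; pixel columns grow to the right and rows downward; lengths in m; the calibration is good to about 2 mm. A picture is of the moment at which its call begins: read the wrist's pose just before it. camera_model takes no time and is no camera call; for the wrist camera it gives the pose at the moment of the call.
- close_job(): hands the job in; it is judged then, once.
The state is a dict: "clock": time; "joints": joint angles; "qvel": joint speeds; "joint_efforts": joint torques, N m; "eef_pos": TCP position; "ee_rot": TCP orientation; "force": force on the tool from outside, world axes, zero at the start; "moment": the same for the moment, N m; "opening": finger opening in m; "grip_force": force on a finger pad.
Only numpy, scipy, OpenCV 4.12 (cv2) and the standard library are available. Lean on these libraries where they do the work, as an engineer would, in place of code of your own. Each camera call takes 0.05 s, during which the arm holds its last target. There are 200 camera calls.

TASK

On the black test jig, first turn the dial clockwise until its pointer lines up with the raised index mark. Then take the rectangular finned print head from the parking plate, push it straight down into the jig's bayonet socket with its two lugs through the slots, and twist it a quarter turn clockwise against the spring until it stops. Finish while still gripping the head and pressing it fully home, its shoulder down on the socket's top (do not let go), and leave the round head standing in its place.

Things in the scene. Friction and masses are not known exactly. Their poses are not given: they have to be found in the camera images.
- head: Print head to fit. Origin: centre of its foot, z up. Round shaft 25 mm wide, 22 mm long, foot chamfered; on it a finned aluminium block 44 (x) by 24 (y) by 46 mm tall (its underside, the shoulder, at z 22, top 68, nub to 71). Two steel lugs, 8 mm wide, at z 6 to 12, stick out along own +x and -x to 27 mm from the axis (5 mm past the block's ends). 0.11-0.18 kg. Half a turn round fits too.
- head_grip (a point): Where to grip the head: on its axis, 48 mm above its foot, 26 mm above its shoulder, axes as head. Pinch the 24 mm width, closing along own y. The head starts upright, its foot on the table in one hole (31 mm wide) of a dark steel parking plate 5 mm thick.
- socket (a point): Centre of the socket's mouth, in its flat top 45 mm above the table, z up; fixed. Aluminium housing 76 mm square, roof 6 mm thick, opening 29 mm square plus two slots 13 mm wide along own x to 30 mm from the centre. Fully home, the shoulder lies on this top. With the shoulder under 4 mm above it the lugs are below the roof and can turn.
- jig: The fixed black plate, 120 x 250 x 12 mm, carrying socket and dial; origin at its underside's centre, axes as the socket's. Socket centre at y +60 mm, dial axis at y -65 mm. In the socket the head turns only clockwise seen from above, a quarter turn to inner stops (lugs then along y; up to 0.08 rad play past it). Let go, it rises 4 mm, lugs catching under the roof.
- plunger: Steel spring plate, 22 mm wide, in the socket under the head's foot, moving up and down only; origin at its top's centre, 12 mm below the socket's top when free. It meets the foot when the shoulder is 10 mm above the socket's top, pushing up 4 N, then 1 N more per mm: 10 N as the lugs clear the roof, 14 N fully home.
- dial_grip (a point): On the dial's axis at gripping height: 46 mm above the table, 20 mm above the dial's disc (52 mm wide, black). The bar to grip is 12 mm thick (own x), 44 mm long (own y), its top 52 mm above the table. The pointer (white line on the bar, and a nib) is at the own +y end. Axes turn with the dial; z up.
- dial (a joint): Dial angle (rad), growing clockwise seen from above. At 0 the pointer points along the jig's +y, at 1.57 along its +x, to the raised steel index mark (11 mm long, on the grey dial base, 29 to 40 mm from the axis): the wanted setting. Starts at 0.1 to 0.85; stays where it is left (friction 0.04 N m).
- round_head_mid (a point): Another head, to be left alone: round finned body 34 mm wide, 66 mm tall, no lugs, standing upright in the parking plate's other hole, 100 mm from the first; this point is on its axis 30 mm above its foot.

How it is judged:
On the way, in this order (a step that is already met when the one before it is completed fails the run):
1. the dial is turned to the index mark, within 0.1 rad (value of joint dial between 1.47 and 1.67 rad), for 0.2 s.
2. with the dial set, the head is pushed into the socket, lugs in line with the slots, until the lugs are below the roof (value of joint dial between 1.45 and 1.69 rad and z of head_grip in the frame of socket below 0.0305 m and horizontal distance between head_grip and socket below 0.008 m and angle between the x axis of head and the x axis of socket, either way round below 0.35 rad), for 0.02 s.
At the end, for the whole second after the job is handed in: Dial within 0.12 rad of the index; head upright in the socket, lugs within 0.21 rad of across the slots, shoulder within 2 mm of the socket top, spring plate pushing over 8 N, fingers still gripping (over 3 N), at rest; round head within 20 mm of its start (value of joint dial between 1.45 and 1.69 rad and distance of round_head_mid from where it was at the start of the episode below 0.02 m and z of head_grip in the frame of socket between 0.023 and 0.028 m and horizontal distance between head_grip and socket below 0.007 m and angle between the x axis of head and the y axis of socket, either way round below 0.21 rad and angle between head's own z axis and vertical below 0.12 rad and contact force between head and plunger above 8 N and contact force between the fingers and head above 3 N and linear speed of head below 0.02 m/s); the arm keeps its last pose, push and grip.
It fails at once if the round head is knocked over or carried off (distance of round_head_mid from where it was at the start of the episode above 0.03 m or angle between round_head_mid's own z axis and vertical above 0.5 rad).
It also fails if it takes over 67 s, if anything falls off the work surface, if the arm or the gripper's body presses on something with over 40 N, if the wrist force passes 120 N, or if a joint passes its speed limit or range.

## Working session

There is one attempt and no reset: what is moved stays moved. The work goes in short steps, Python scripts to look and compute and a tool call to move; the robot and the scene stay as the last step left them, time stands still between calls to the robot, and variables do not carry over. Pictures are saved under pics/ and viewed, at most 10 in all, crops included, and the job is handed in when it is done.

Besides the shell and the picture viewer there is one more tool, called after "Emit:" as name([rows], argument=value, ...), one row to a line, values as JSON. jog_arm: Moves the arm, as the interface text tells. Its arguments: {"type":"object","properties":{"moves":{"type":"array","items":{"type":"array"}},"newtons":{"type":"number"}},"required":["moves"]}

```bash
mkdir -p pics; python3 - <<'E'
from plant import *
import cv2
o=get_obs();print(o)
for n in("top","side"):
    m=camera_model(n);print(n,m)
    cv2.imwrite(f"pics/{n}0.png",read_camera(n)[:,:,::-1])
E
```

```text
{'clock': 0.0, 'joints': array([-1.35559245e+00,  1.24499575e-01,  1.65170260e+00, -1.83793468e-05,
        1.36750456e+00, -8.25900925e-02]), 'qvel': array([ 0.00082198, -0.00066975, -0.00129152, -0.00083607, -0.00029937,
        0.00063335]), 'joint_efforts': array([ 1.08503791e-03, -4.23605382e+01, -3.65446723e+01, -5.87705884e-06,
        7.04627440e-03,  5.85427003e-06]), 'eef_pos': array([ 0.19063876, -0.6211436 ,  0.40343931]), 'ee_rot': array([ 9.88934480e-01,  1.48349175e-01, -7.90165699e-05, -1.05412374e-03]), 'force': array([-0.39878492, -0.61952096, -0.0730094 ]), 'moment': array([ 0.01244757,  0.00787255, -0.0074589 ]), 'grip_force': 0.0, 'opening': 0.08538478112375074}
top {'fx': 487.63533490922686, 'fy': 487.63533490922686, 'cx': 279.25508664330107, 'cy': 208.42541920840083, 'R': array([[-0.03328174, -0.99942944,  0.00575516],
       [-0.97927756,  0.03145861, -0.20006452],
       [ 0.19976932, -0.01229439, -0.97976582]]), 't': array([0.0888771 , 0.55568085, 1.01153089])}
side {'fx': 395.84416343373624, 'fy': 395.84416343373624, 'cx': 280.9545185124434, 'cy': 203.94743318992641, 'R': array([[-0.85263845, -0.52237558,  0.01146419],
       [-0.34217683,  0.54166182, -0.76780043],
       [ 0.39487048, -0.65857895, -0.64058651]]), 't': array([0.51380837, 0.18991971, 0.73043839])}
```

View pics/top0.png

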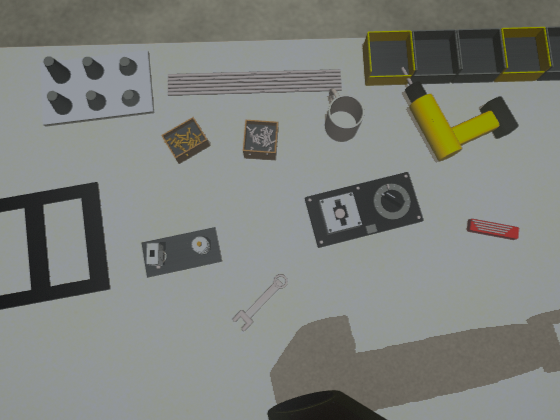

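The top view shows the jig with its socket near (341,213) and dial near (392,202). The rectangular head is near (153,255) and the round head near (200,245). I'll enlarge these areas.

```bash
cat > h.py <<'E'
from plant import *
import numpy as np, cv2
def ray(n,u,v,z,m=None):
    m=m or camera_model(n);R=np.array(m["R"]);t=np.array(m["t"])
    c=-R.T@t; d=R.T@np.array([(u-m["cx"])/m["fx"],(v-m["cy"])/m["fy"],1])
    return c+d*(z-c[2])/d[2]
def proj(n,X,m=None):
    m=m or camera_model(n);p=np.array(m["R"])@np.array(X)+np.array(m["t"])
    return p[0]/p[2]*m["fx"]+m["cx"],p[1]/p[2]*m["fy"]+m["cy"]
E
python3 - <<'E'
from h import *
im=cv2.imread("pics/top0.png")
a=cv2.resize(im[165:255,300:430],None,fx=6,fy=6,interpolation=cv2.INTER_CUBIC)
b=cv2.resize(im[220:285,135:230],None,fx=6,fy=6,interpolation=cv2.INTER_CUBIC)
cv2.imwrite("pics/jig.png",a);cv2.imwrite("pics/park.png",b)
E
```

```text
(no output)
```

View pics/jig.png

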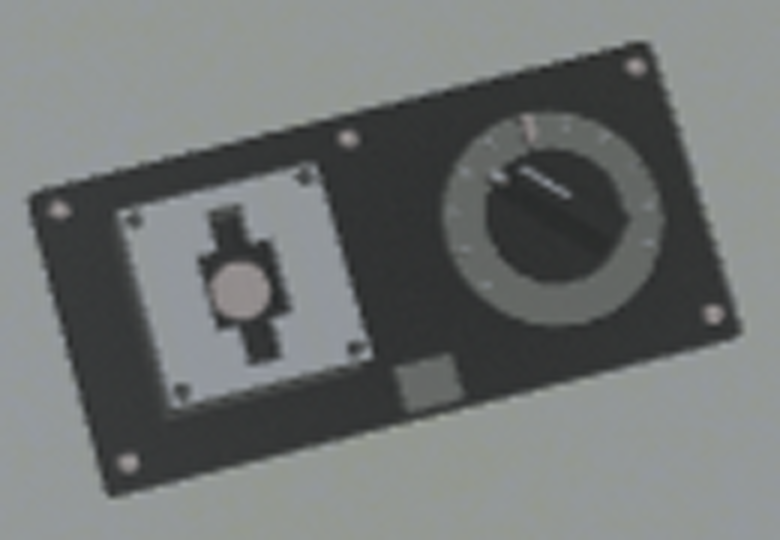

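View pics/park.png

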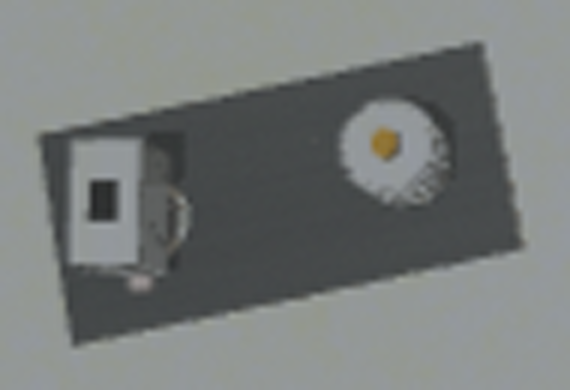

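The jig crop shows:
- Socket roof corners at (118,212), (318,163), (375,357) and (172,408).
- Dial ring centred near (553,218), with the index at (530,128).
- Pointer line running from (570,195) to (525,168).

The park crop shows the head top's corners at (75,140), (143,137), (138,265) and (68,262), with its nub at (103,200). The round head is at (387,145).

```bash
python3 - <<'E'
from h import *
P=lambda U,V,x0,y0,z: ray("top",(U+.5)/6-.5+x0,(V+.5)/6-.5+y0,z)
J=lambda U,V,z:P(U,V,300,165,z)
K=lambda U,V,z:P(U,V,135,220,z)
ang=lambda d:np.degrees(np.arctan2(d[1],d[0]))
c=np.array([J(*p,.045) for p in((118,212),(318,163),(375,357),(172,408))])
S=c.mean(0);print("socket",S,"side yaw +x:",ang(c[0]-c[3]),ang(c[1]-c[2]),"y dir",ang(c[0]-c[1]),ang(c[3]-c[2]))
pl=np.array([J(*p,.012) for p in((30,195),(650,42),(740,330),(110,495))]);C=pl.mean(0)
print("jig",C,ang(pl[0]-pl[3]),ang(pl[1]-pl[2]),ang(pl[0]-pl[1]),ang(pl[3]-pl[2]))
D=J(553,218,.02);print("dial",D,"D->S dir",ang(S-D),np.linalg.norm((S-D)[:2]))
print("index dir",ang(J(530,128,.022)-D))
a,b=J(570,195,.052),J(525,168,.052);print("pointer",a,b,ang(b-a), "nib",ang(J(497,178,.03)-D))
h=np.array([K(*p,.068) for p in((75,140),(143,137),(138,265),(68,262))])
print("head",h.mean(0),K(103,200,.071),ang(h[0]-h[3]),ang(h[1]-h[2]),ang(h[0]-h[1]),ang(h[3]-h[2]))
print("round",K(385,143,.066))
pk=np.array([K(*p,.005) for p in((40,135),(482,43),(523,245),(75,345))]);print("park",pk.mean(0),ang(pk[0]-pk[1]))
from scipy.spatial.transform import Rotation as R
print(R.from_quat(get_obs()["ee_rot"]).as_matrix())
m=camera_model("wrist");print(m)
E
```

```text
socket [ 0.54818092 -0.06460075  0.045     ] side yaw +x: 12.278614857841568 12.457494083267243 y dir 102.18695485360783 102.30614941646442
jig [ 0.56087999 -0.12232048  0.012     ] 12.118457703030373 12.08410509545761 102.32498572685877 102.80321556191008
dial [ 0.57481427 -0.18609768  0.02      ] D->S dir 102.3642417019288 0.12438183071824771
index dir 10.520167939141828
pointer [ 0.57647541 -0.18507269  0.052     ] [ 0.58720639 -0.16927156  0.052     ] 55.81848313736766 nib 58.07176025083652
head [0.46795611 0.34323516 0.068     ] [0.46789294 0.34354759 0.071     ] -2.0675403463577635 -1.2916599418632917 90.68759935668918 85.67569053248764
round [0.48555975 0.24507389 0.066     ]
park [0.47693643 0.29367555 0.005     ] 100.12322003526815
[[ 9.55985606e-01  2.93413297e-01 -3.96650689e-04]
 [ 2.93413524e-01 -9.55983878e-01  1.82441743e-03]
 [ 1.56116670e-04 -1.86049948e-03 -9.99998257e-01]]
{'fx': 300.46410995849334, 'fy': 300.46410995849334, 'cx': 276.16082386495356, 'cy': 205.2242504538838, 'R': array([[ 0.29210751, -0.95638352, -0.00194131],
       [-0.90318624, -0.27652593,  0.32831086],
       [-0.31452791, -0.0941487 , -0.94456774]]), 't': array([-0.64972204, -0.04220126,  0.38217047])}
```

```bash
cat >> h.py <<'E'
from scipy.spatial.transform import Rotation as Ro
def go(p,yaw,show=True):
    o=get_obs();M=Ro.from_quat(o["ee_rot"]).as_matrix()
    y=np.degrees(np.arctan2(M[1,0],M[0,0]));d=M.T@(np.array(p)-o["eef_pos"])
    t=(y-yaw+180)%360-180
    print("t",o["clock"],"shift",np.round(d/.5,4),"turn",round(t/30,3),"rows",np.linalg.norm(d)/.0417,"yaw",y,"pos",o["eef_pos"],"joints",np.round(o["joints"],2))
E
python3 -c "
from h import *
go([.575,-.186,.30],56.5)"
```

```text
t 0.1 shift [ 0.9902 -0.6061  0.2085] turn -1.315 rows 14.143271527859671 yaw 17.06242987196668 pos [ 0.19065066 -0.62117704  0.40358764] joints [-1.36  0.12  1.65  0.    1.37 -0.08]
```

Emit:
jog_arm([
  [0,[0.99,-0.606,0.208],0],
  [0,[0.99,-0.606,0.208],0],
  [0,[0.99,-0.606,0.208],0],
  [0,[0.99,-0.606,0.208],0],
  [0,[0.99,-0.606,0.208],0],
], newtons=40)

```text
clock: 0.52
eef_pos: [0.3272, -0.466, 0.367]
ee_rot: [0.989, 0.148, -0.0, -0.0]
force: [1.5, -0.4, 0.0]
opening: 0.085
grip_force: 0.0
```

Emit:
jog_arm([
  [0,[0.64,-0.392,0.135],0],
  [0,[0.64,-0.392,0.135],0],
  [0,[0.64,-0.392,0.135],0],
  [0,[0.64,-0.392,0.135],0],
  [0,[0.64,-0.392,0.135],0],
])

```text
clock: 0.93
eef_pos: [0.463, -0.3121, 0.3304]
ee_rot: [0.989, 0.148, -0.0, -0.0]
force: [0.3, 0.6, -0.1]
opening: 0.0853
grip_force: 0.0
```

Emit:
jog_arm([
  [0,[0.29,-0.178,0.061],-1],
  [0,[0.29,-0.178,0.061],-1],
  [0,[0.29,-0.178,0.061],-1],
  [0,[0.29,-0.178,0.061],-1],
  [0,[0.29,-0.178,0.061],-1],
])

```text
clock: 1.35
eef_pos: [0.5769, -0.1819, 0.2986]
ee_rot: [0.915, 0.403, -0.0, -0.002]
force: [-0.9, 0.3, -1.2]
opening: 0.0853
grip_force: 0.0
```

```bash
python3 -c "
from h import *
go([.575,-.186,.30],56.5)"
```

```text
t 1.35 shift [-0.0086  0.0028 -0.0028] turn -0.297 rows 0.11340656795568525 yaw 47.59393141934923 pos [ 0.57687574 -0.18188839  0.29860708] joints [-0.39  0.11  1.85  0.    1.18  0.34]
```

Emit:
jog_arm([
  [0,[-0.009,0.003,-0.002],-0.3],
  [0,[-0.009,0.003,-0.002],-0.3],
  [0,[-0.009,0.003,-0.002],-0.3],
])

```text
clock: 1.6
eef_pos: [0.5727, -0.1905, 0.301]
ee_rot: [0.883, 0.47, -0.0, -0.0]
force: [0.5, -0.5, -0.2]
opening: 0.0856
grip_force: 0.0
```

```bash
python3 -c "
from h import *
go([.575,-.186,.30],56.5)
m=camera_model('wrist');im=read_camera('wrist');cv2.imwrite('pics/w1.png',im[:,:,::-1])
for p in([.5748,-.1864,.052],[.5482,-.0646,.045],[.575+.04*np.cos(.2147),-.186+.04*np.sin(.2147),.02]):print(proj('wrist',p,m))
"
```

```text
t 1.6 shift [ 0.0101 -0.0011  0.0019] turn -0.013 rows 0.12437535126207498 yaw 56.09766398874605 pos [ 0.5726507  -0.19052031  0.30097309] joints [-0.41  0.11  1.85 -0.    1.19  0.18]
(np.float64(275.2373080103693), np.float64(209.3086686776407))
(np.float64(146.99035921122112), np.float64(90.76310000503071))
(np.float64(308.0345786140807), np.float64(163.65749942045946))
```

View pics/w1.png

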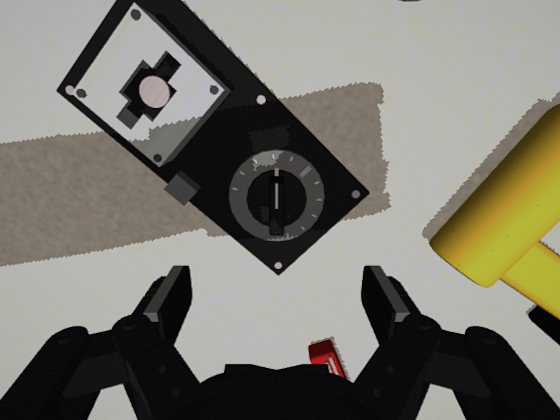

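The wrist view shows the bar vertical in the image: column 277, white line at rows 170–209. So the tool is aligned with it. The dial base is centred near (277,195), the socket plate corners are at (136,14), (215,90), (157,158) and (70,90), and the index is at (306,171).

```bash
python3 -c "
from h import *
m=camera_model('wrist')
W=lambda u,v,z:ray('wrist',u,v,z,m)
print('base',W(277,195,.02),'line',W(277,170,.052),W(277,209,.052),'bottom',W(277,235,.052))
print('index',W(306,171,.024))
c=np.array([W(128,0,.045),W(232,91,.045),W(164,167,.045),W(58,90,.045)]);print(c)
go([.575,-.186,.203],56.5)
"
```

```text
base [ 0.57686518 -0.18607166  0.02      ] line [ 0.59322983 -0.16171415  0.052     ] [ 0.57600936 -0.18721621  0.052     ] bottom [ 0.56363343 -0.20554391  0.052     ]
index [ 0.6094452  -0.18121228  0.024     ]
[[ 0.57522682 -0.01696801  0.045     ]
 [ 0.59779463 -0.09839193  0.045     ]
 [ 0.52224497 -0.11276038  0.045     ]
 [ 0.49684216 -0.02929192  0.045     ]]
t 1.65 shift [ 0.0107 -0.0011  0.1963] turn -0.017 rows 2.356970219080488 yaw 55.99672055914064 pos [ 0.57255106 -0.19074372  0.30114056] joints [-0.41  0.11  1.85 -0.    1.19  0.18]
```

Emit:
jog_arm([
  [0,[0.011,0,0.09],0],
  [0,[0.011,0,0.14],0],
  [0,[0.011,0,0.18],0],
  [0,[0.011,0,0.194],0],
  [0,[0.011,0,0.194],0],
])

```text
clock: 2.07
eef_pos: [0.5746, -0.1861, 0.202]
ee_rot: [0.883, 0.469, -0.002, -0.002]
force: [0.9, -0.5, 0.1]
opening: 0.0852
grip_force: 0.0
```

Emit:
jog_arm([
  [0.95,[0,0,0],0],
  [0.95,[0,0,0],0],
  [0.95,[0,0,0],0],
  [0.95,[0,0,0],0],
  [0.95,[0,0,0],0],
])

```text
clock: 2.48
eef_pos: [0.5762, -0.1863, 0.2059]
ee_rot: [0.883, 0.47, 0.001, 0.001]
force: [-0.1, 0.5, 0.0]
opening: 0.0254
grip_force: 0.0
```

Emit:
jog_arm([
  [0.95,[0,0,0],0],
  [0.95,[0,0,0],0],
  [0.95,[0,0,0],0],
  [0.95,[0,0,0],0],
  [0.95,[0,0,0],0],
])

```text
clock: 2.9
eef_pos: [0.5758, -0.186, 0.2056]
ee_rot: [0.883, 0.47, -0.0, -0.0]
force: [-2.9, 3.0, 5.7]
opening: 0.011
grip_force: 40.3
```

```bash
python3 -c "
from h import *
go([.575,-.186,.203],12.3);print(get_obs()['force'],get_obs()['opening'],get_obs()['grip_force'])
"
```

```text
t 2.9 shift [-0.0009 -0.0012  0.0051] turn 1.459 rows 0.06396467707205587 yaw 56.06436696794276 pos [ 0.57577355 -0.18596042  0.20555239] joints [-0.4   0.23  1.89  0.    1.02  0.19]
[-2.86133633  3.04216002  5.66331087] 0.011019836762821816 40.305978655815125
```

Emit:
jog_arm([
  [0.95,[0,0,0],0.2],
  [0.95,[0,0,0],0.4],
  [0.95,[0,0,0],0.6],
  [0.95,[0,0,0],0.8],
  [0.95,[0,0,0],1.0],
])

```text
clock: 3.32
eef_pos: [0.5759, -0.1862, 0.2056]
ee_rot: [0.975, 0.223, -0.0, 0.0]
force: [-2.2, 0.1, 4.9]
opening: 0.0108
grip_force: 40.1
```

Emit:
jog_arm([
  [0.95,[0,0,0],0.16],
  [0.95,[0,0,0],0.32],
  [0.95,[0,0,0],0.46],
  [0.95,[0,0,0],0.46],
  [0.95,[0,0,0],0.46],
])

```text
clock: 3.73
eef_pos: [0.5759, -0.1863, 0.2055]
ee_rot: [0.994, 0.108, -0.0, 0.0]
force: [-3.3, 1.4, 5.7]
opening: 0.0114
grip_force: 40.3
```

```bash
python3 -c "
from h import *
go([.575,-.186,.203],12.3)
m=camera_model('top');im=read_camera('top')[165:255,300:430,::-1];cv2.imwrite('pics/t2.png',cv2.resize(im,None,fx=6,fy=6))
"
```

```text
t 3.7333 shift [-0.0017 -0.0009  0.0051] turn 0.003 rows 0.06515381051672169 yaw 12.377586955161954 pos [ 0.57591555 -0.18628303  0.2055423 ] joints [-0.4   0.23  1.89 -0.    1.02  0.95]
```

Emit:
jog_arm([
  [0,[0,0,0],0],
  [0,[0,0,0],0],
  [0,[0,0,0],0],
  [0,[0,0,0],0],
  [0,[0,0,0],0],
])

```text
clock: 4.2
eef_pos: [0.5758, -0.1861, 0.2044]
ee_rot: [0.994, 0.107, -0.0, -0.0]
force: [-0.1, -0.1, 0.2]
opening: 0.0713
grip_force: 0.0
```

Emit:
jog_arm([
  [0,[0,0,-0.08],0],
  [0,[0,0,-0.16],0],
  [0,[0,0,-0.22],0],
  [0,[0,0,-0.22],0],
  [0,[0,0,-0.22],0],
])

```text
clock: 4.62
eef_pos: [0.5766, -0.1865, 0.3178]
ee_rot: [0.994, 0.107, 0.003, 0.001]
force: [-0.1, 0.7, -0.7]
opening: 0.0854
grip_force: 0.0
```

```bash
python3 -c "
from h import *
go([.4685,.3425,.32],-1.7+180)
m=camera_model('wrist');im=read_camera('wrist')
import pickle;pickle.dump(m,open('m2.pkl','wb'))
cv2.imwrite('pics/w2.png',im[:,:,::-1])
"
```

```text
t 4.6167 shift [ 0.0136 -1.0797 -0.008 ] turn -5.534 rows 12.947726169409329 yaw 12.276979205165887 pos [ 0.57664331 -0.18647462  0.31783793] joints [-0.4   0.1   1.83  0.    1.21  0.96]
```

View pics/w2.png

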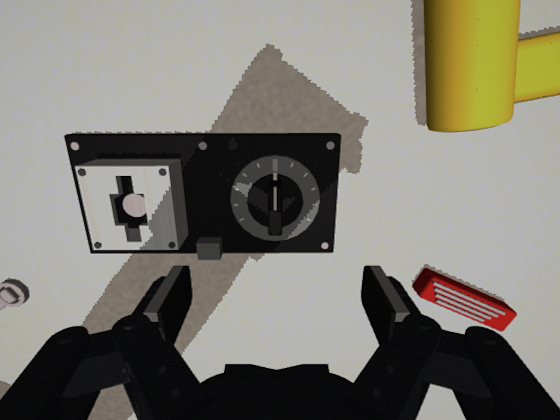

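The dial pointer now lines up with the index at (275,162), and the jig edges are level in the tool frame. The four roof screws are at (82,172), (163,171), (172,245) and (97,245). Next I move to the head.

Emit:
jog_arm([
  [0,[0.013,-1,-0.01],-0.2],
  [0,[0.013,-1,-0.01],-0.4],
  [0,[0.013,-1,-0.01],-0.6],
  [0,[0.013,-1,-0.01],-0.8],
  [0,[0.013,-1,-0.01],-1],
])

```text
clock: 5.08
eef_pos: [0.5327, 0.0196, 0.3141]
ee_rot: [0.932, 0.363, -0.002, -0.001]
force: [0.6, 0.2, -0.2]
opening: 0.0856
grip_force: 0.0
```

Emit:
jog_arm([
  [0,[0.339,-0.57,0],-0.2],
  [0,[0.339,-0.57,0],-0.4],
  [0,[0.339,-0.57,0],-0.6],
  [0,[0.339,-0.57,0],-0.8],
  [0,[0.339,-0.57,0],-1],
])

```text
clock: 5.5
eef_pos: [0.491, 0.2238, 0.3142]
ee_rot: [0.806, 0.592, -0.002, -0.001]
force: [1.0, -0.1, 0.1]
opening: 0.085
grip_force: 0.0
```

Emit:
jog_arm([
  [0,[0.215,-0.12,0],-0.2],
  [0,[0.215,-0.12,0],-0.4],
  [0,[0.215,-0.12,0],-0.6],
  [0,[0.215,-0.12,0],-0.8],
  [0,[0.215,-0.12,0],-1],
])

```text
clock: 5.92
eef_pos: [0.4666, 0.3448, 0.3139]
ee_rot: [0.624, 0.782, -0.002, -0.001]
force: [0.1, -0.9, 1.3]
opening: 0.0855
grip_force: 0.0
```

Emit:
jog_arm([
  [0,[0,0,0],-0.2],
  [0,[0,0,0],-0.4],
  [0,[0,0,0],-0.6],
  [0,[0,0,0],-0.8],
  [0,[0,0,0],-1],
])

```text
clock: 6.33
eef_pos: [0.4675, 0.3425, 0.3138]
ee_rot: [0.402, 0.916, -0.002, -0.001]
force: [-0.8, 0.1, 0.2]
opening: 0.0853
grip_force: 0.0
```

Emit:
jog_arm([
  [0,[0,0,0],-0.2],
  [0,[0,0,0],-0.4],
  [0,[0,0,0],-0.6],
  [0,[0,0,0],-0.8],
  [0,[0,0,0],-1],
])

```text
clock: 6.75
eef_pos: [0.4676, 0.3424, 0.3138]
ee_rot: [0.152, 0.988, -0.001, -0.002]
force: [-0.6, -1.1, -0.1]
opening: 0.0852
grip_force: 0.0
```

```bash
python3 -c "
from h import *
import pickle
go([.4685,.3425,.32],-1.7+180)
m=pickle.load(open('m2.pkl','rb'))
s=np.array([ray('wrist',*p,.045,m) for p in((82,172),(163,171),(172,245),(97,245))]);print(s,s.mean(0))
"
```

```text
t 6.75 shift [-0.0017  0.0007 -0.0124] turn -0.524 rows 0.15043228070846 yaw 162.5657956262801 pos [0.46756874 0.34238087 0.31379763] joints [ 0.54  0.04  1.89  0.    1.21 -0.73]
[[ 0.57330854 -0.0254708   0.045     ]
 [ 0.58816221 -0.09045264  0.045     ]
 [ 0.52226421 -0.10453305  0.045     ]
 [ 0.50821867 -0.03903391  0.045     ]] [ 0.54798841 -0.0648726   0.045     ]
```

Emit:
jog_arm([
  [0,[0,0,-0.012],-0.2],
  [0,[0,0,-0.012],-0.4],
  [0,[0,0,-0.012],-0.52],
  [0,[0,0,-0.012],-0.52],
  [0,[0,0,-0.012],-0.52],
])

```text
clock: 7.17
eef_pos: [0.4678, 0.3425, 0.3205]
ee_rot: [0.019, 1.0, -0.001, -0.002]
force: [-0.1, 0.3, -0.2]
opening: 0.0856
grip_force: 0.0
```

```bash
python3 -c "
from h import *
go([.4685,.3425,.32],-1.7+180)
m=camera_model('wrist');im=read_camera('wrist')
import pickle;pickle.dump(m,open('m3.pkl','wb'))
cv2.imwrite('pics/w3.png',cv2.resize(im[20:320,100:500,::-1],None,fx=2,fy=2,interpolation=cv2.INTER_CUBIC))
"
```

```text
t 7.1667 shift [-0.0015  0.0001  0.0011] turn -0.018 rows 0.02206882204654092 yaw 177.7657147750975 pos [0.46775449 0.34248287 0.32053927] joints [ 0.54  0.04  1.89  0.    1.22 -0.99]
```

View pics/w3.png

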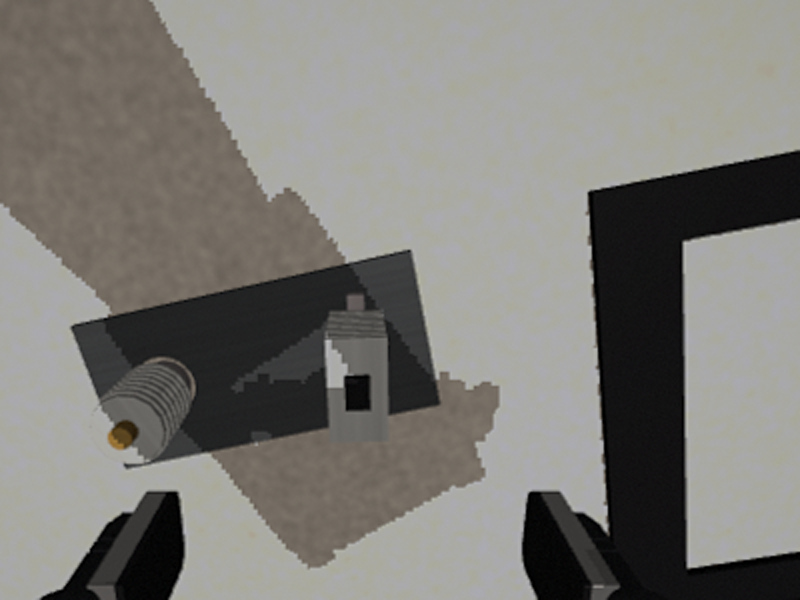

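The head top's corners in the crop are about (325,338), (388,338), (388,440) and (327,440), with the nub at (357,393). Its sides are parallel to the image columns, so the yaw is about right.

```bash
python3 -c "
from h import *
import pickle
m=pickle.load(open('m3.pkl','rb'))
W=lambda U,V,z:ray('wrist',100+(U+.5)/2-.5,20+(V+.5)/2-.5,z,m)
c=np.array([W(*p,.068) for p in((325,338),(388,338),(388,440),(327,440))]);print(c,c.mean(0),W(357,393,.071))
d=c[3]-c[0];d2=c[2]-c[1];print(np.degrees([np.arctan2(d[1],d[0]),np.arctan2(d2[1],d2[0])]))
go([.468,.3425,.205],178.2)
"
```

```text
[[0.44584212 0.33121028 0.068     ]
 [0.44680861 0.35544587 0.068     ]
 [0.49007349 0.35452821 0.068     ]
 [0.48908857 0.32962748 0.068     ]] [0.4679532  0.34270296 0.068     ] [0.46784802 0.3426875  0.071     ]
[-2.09606408 -1.21507787]
t 7.2167 shift [-0.0008  0.0003  0.2319] turn -0.014 rows 2.780755925864097 yaw 177.77260442397304 pos [0.46786014 0.34253586 0.32095743] joints [ 0.54  0.04  1.89  0.    1.22 -0.99]
```

Emit:
jog_arm([
  [0,[0,0,0.08],0],
  [0,[0,0,0.16],0],
  [0,[0,0,0.21],0],
  [0,[0,0,0.236],0],
  [0,[0,0,0.236],0],
])

```text
clock: 7.63
eef_pos: [0.4666, 0.3418, 0.2003]
ee_rot: [0.019, 1.0, -0.002, -0.003]
force: [-0.6, -0.8, -0.5]
opening: 0.0857
grip_force: 0.0
```

Emit:
jog_arm([
  [0.95,[0,0,0],0],
  [0.95,[0,0,0],0],
  [0.95,[0,0,0],0],
  [0.95,[0,0,0],0],
  [0.95,[0,0,0],0],
], newtons=80)

```text
clock: 8.05
eef_pos: [0.4687, 0.3431, 0.2063]
ee_rot: [0.019, 1.0, 0.001, 0.001]
force: [0.2, 0.3, 0.3]
opening: 0.0256
grip_force: 0.0
```

Emit:
jog_arm([
  [0.95,[0,0,0],0],
  [0.95,[0,0,0],0],
  [0.95,[0,0,0],0],
])

```text
clock: 8.3
eef_pos: [0.469, 0.3432, 0.2065]
ee_rot: [0.019, 1.0, 0.001, 0.001]
force: [-0.9, -0.4, 5.8]
opening: 0.023
grip_force: 78.8
```

```bash
python3 -c "
from h import *
go([.468,.3425,.203],178.2)
o=get_obs();print(o['force'],o['moment'],o['opening'],o['grip_force'],Ro.from_quat(o['ee_rot']).as_matrix()[:,2])"
```

```text
t 8.3 shift [ 0.0019 -0.0015  0.0069] turn -0.011 rows 0.08772973953764748 yaw 177.8599425241707 pos [0.4689525  0.34319006 0.20646409] joints [ 0.54  0.18  1.95 -0.    1.01 -0.99]
[-0.88295433 -0.4208144   5.82734335] [-0.04684568  0.02074436 -0.00546032] 0.02303775249974708 78.77431154251099 [ 0.00257729  0.00149646 -0.99999556]
```

Emit:
jog_arm([
  [0.95,[0,0,-0.04],0],
  [0.95,[0,0,-0.11],0],
  [0.95,[0,0,-0.18],0],
  [0.95,[0,0,-0.23],0],
  [0.95,[0,0,-0.24],0],
])

```text
clock: 8.72
eef_pos: [0.4693, 0.3435, 0.3304]
ee_rot: [0.019, 1.0, 0.002, 0.004]
force: [1.1, 0.3, -1.7]
opening: 0.0227
grip_force: 78.4
```

```bash
python3 -c "
from h import *
go([.548,-.0648,.32],192.3)
o=get_obs();print(o['force'],o['opening'],o['grip_force'])"
```

```text
t 8.7167 shift [-0.1876 -0.8102  0.0182] turn -0.481 rows 9.973753361054682 yaw 177.86142068415307 pos [0.46929606 0.34345852 0.33039553] joints [ 0.54  0.03  1.88  0.    1.22 -0.99]
[ 1.11286189  0.27319139 -1.66532791] 0.02272649875800649 78.40197443962097
```

Emit:
jog_arm([
  [0.95,[-0.01,-0.04,0],0],
  [0.95,[-0.025,-0.11,0],0],
  [0.95,[-0.043,-0.185,0],0],
  [0.95,[-0.06,-0.26,0],0],
  [0.95,[-0.078,-0.335,0],0],
])

```text
clock: 9.13
eef_pos: [0.5002, 0.1724, 0.3226]
ee_rot: [0.018, 1.0, -0.0, -0.001]
force: [0.9, -0.6, -2.1]
opening: 0.0231
grip_force: 78.7
```

Emit:
jog_arm([
  [0.95,[-0.017,-0.075,0],-0.1],
  [0.95,[-0.035,-0.15,0],-0.2],
  [0.95,[-0.052,-0.225,0],-0.3],
  [0.95,[-0.07,-0.3,0],-0.4],
  [0.95,[-0.085,-0.365,0],-0.48],
])

```text
clock: 9.55
eef_pos: [0.536, -0.0123, 0.3228]
ee_rot: [-0.108, 0.994, 0.0, -0.001]
force: [0.6, 0.1, -2.5]
opening: 0.0234
grip_force: 78.6
```

```bash
python3 -c "
from h import *
go([.548,-.0648,.30],192.3)
o=get_obs();print(o['force'],o['opening'],o['grip_force'])"
```

```text
t 9.55 shift [-0.0011 -0.1078  0.0455] turn 0.002 rows 1.4028652922832123 yaw -167.64482660686605 pos [ 0.53598963 -0.0122679   0.32276661] joints [-0.12 -0.06  1.98 -0.    1.22 -1.91]
[ 0.56231402  0.13913916 -2.47489465] 0.02335688789092454 78.56875777244568
```

Emit:
jog_arm([
  [0.95,[0,-0.05,0.02],0],
  [0.95,[-0.001,-0.09,0.04],0],
  [0.95,[-0.001,-0.108,0.055],0],
  [0.95,[-0.001,-0.108,0.06],0],
  [0.95,[-0.001,-0.108,0.06],0],
])

```text
clock: 9.97
eef_pos: [0.5478, -0.0623, 0.2924]
ee_rot: [-0.106, 0.994, 0.001, -0.002]
force: [-0.6, 1.0, -1.9]
opening: 0.0232
grip_force: 78.7
```

Emit:
jog_arm([
  [0.95,[0,0,0.01],0],
  [0.95,[0,0,0.02],0],
  [0.95,[0,0,0.02],0],
])

```text
clock: 10.22
eef_pos: [0.5481, -0.0615, 0.2836]
ee_rot: [-0.108, 0.994, 0.0, -0.001]
force: [-0.4, -0.7, -2.5]
opening: 0.023
grip_force: 78.7
```

```bash
python3 -c "
from h import *
go([.548,-.0648,.27],192.3)
f=lambda im:im
o=get_obs();M=Ro.from_quat(o['ee_rot']).as_matrix();print(M[:,2])
a=read_camera('wrist')[:,:,::-1];b=read_camera('side')[:,:,::-1]
u,v=map(int,proj('side',[.548,-.065,.07]));print(u,v)
b=cv2.resize(b[v-52:v+53,u-50:u+50],(400,420),interpolation=cv2.INTER_CUBIC)
cv2.imwrite('pics/w4.png',np.hstack([a[0:420,80:480],b]))
"
```

```text
t 10.2167 shift [ 0.0016 -0.0064  0.0273] turn 0.002 rows 0.3365184832703955 yaw -167.646813650789 pos [ 0.54811484 -0.06151182  0.28364165] joints [-0.21  0.02  1.98  0.    1.15 -2.  ]
[-1.56218526e-03  5.11088661e-04 -9.99998649e-01]
315 167
```

View pics/w4.png

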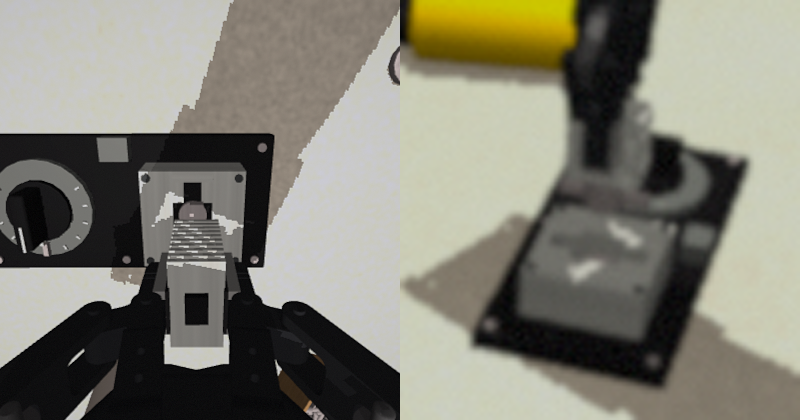

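The wrist view shows the slot end at about (272,182) in full-frame pixels, the head block centred near column 275 and a lug at (274,210). The head is straight in the grip. I'll check these against predicted projections.

```bash
python3 -c "
from h import *
o=get_obs();M=Ro.from_quat(o['ee_rot']).as_matrix()
m=camera_model('wrist')
a=np.radians(12.3);ex=np.array([np.cos(a),np.sin(a),0]);ey=np.array([-ex[1],ex[0],0]);S=np.array([.548,-.0648,.045])
for n,p in (('slot end',S-.03*ex),('slotL',S-.03*ex+.0065*ey),('slotR',S-.03*ex-.0065*ey),('roof c1',S+.038*(-ex+ey)),('roof c2',S+.038*(-ex-ey))):print(n,proj('wrist',p,m)[0]-80,proj('wrist',p,m)[1])
e=o['eef_pos']
for n,q in (('lug tip',[.027,0,.1975]),('top L',[.022,.012,.1385]),('top R',[.022,-.012,.1385]),('nub',[0,0,.1355])):
  p=proj('wrist',e+M@np.array(q),m);print(n,p[0]-80,p[1])
"
```

```text
slot end 193.5203314149781 180.25706949582823
slotL 202.57397577165466 180.24971844062765
slotR 184.46667200849146 180.26442056324836
roof c1 247.062571076996 169.25380026878423
roof c2 139.89510298375427 169.34070646147003
lug tip 197.71884375312573 204.76287425041272
top L 227.69088933195457 263.44603948861857
top R 169.18362728211088 263.5200165705654
nub 198.42908482323247 312.67400883473977
```

Emit:
jog_arm([
  [0.95,[0.001,-0.004,0.02],0],
  [0.95,[0.001,-0.005,0.04],0],
  [0.95,[0.001,-0.005,0.042],0],
  [0.95,[0.001,-0.005,0.042],0],
  [0.95,[0.001,-0.005,0.042],0],
])

```text
clock: 10.73
eef_pos: [0.5485, -0.0653, 0.2632]
ee_rot: [-0.107, 0.994, 0.0, -0.0]
force: [-0.0, -0.3, -1.7]
opening: 0.0231
grip_force: 78.7
```

```bash
python3 -c "
from h import *
o=get_obs();M=Ro.from_quat(o['ee_rot']).as_matrix();print(o['force'])
m=camera_model('wrist')
go([.548,-.0648,.26],192.3)
b=read_camera('wrist')[150:250,200:333,::-1];cv2.imwrite('pics/w5.png',cv2.resize(b,None,fx=6,fy=6,interpolation=cv2.INTER_CUBIC))
f=lambda p:((p[0]-200+.5)*6-.5,(p[1]-150+.5)*6-.5)
a=np.radians(12.3);ex=np.array([np.cos(a),np.sin(a),0]);ey=np.array([-ex[1],ex[0],0]);S=np.array([.548,-.0648,.045])
for n,p in (('slotL',S-.03*ex+.0065*ey),('slotR',S-.03*ex-.0065*ey),('roof c1',S+.038*(-ex+ey)),('roof c2',S+.038*(-ex-ey))):print(n,f(proj('wrist',p,m)))
e=o['eef_pos']
for n,q in (('lug L',[.027,.004,.1945]),('lug R',[.027,-.004,.1945]),('top L',[.022,.012,.1385]),('top R',[.022,-.012,.1385])):
  print(n,f(proj('wrist',e+M@np.array(q),m)))
"
```

```text
[-0.00363422 -0.25083676 -1.74292407]
t 10.7333 shift [0.0008 0.0011 0.0063] turn -0.001 rows 0.07779347163563995 yaw -167.743715127619 pos [ 0.54848917 -0.06525784  0.26317404] joints [-0.22  0.04  1.99  0.    1.11 -2.  ]
slotL (np.float64(531.9733727156708), np.float64(240.40831052618324))
slotR (np.float64(412.28444525209636), np.float64(240.67390729886415))
roof c1 (np.float64(826.7816430299164), np.float64(167.97608877841628))
roof c2 (np.float64(117.53056945326824), np.float64(169.55667972135018))
lug L (np.float64(510.55113290823624), np.float64(341.01277084295043))
lug R (np.float64(427.89671365990193), np.float64(341.124129545735))
top L (np.float64(648.9550115674838), np.float64(682.9123453622541))
top R (np.float64(297.95937636431427), np.float64(683.359892057347))
```

View pics/w5.png

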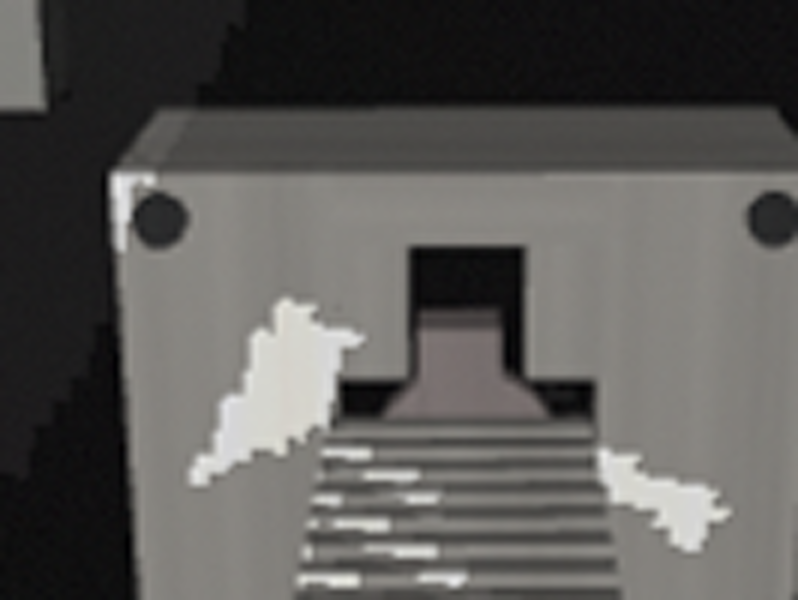

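The crop shows the slot at columns 411–524, its end at row 246, and the lug at columns 417–501 with its top edge near row 328. Relative to the slot, the head is about 1 mm left and 1.5 mm forward, so I'll correct that and lower.

Emit:
jog_arm([
  [0.95,[-0.003,0.002,0],0],
  [0.95,[-0.003,0.002,0.01],0],
  [0.95,[-0.003,0.002,0.02],0],
  [0.95,[-0.003,0.002,0.03],0],
  [0.95,[-0.003,0.002,0.034],0],
])

```text
clock: 11.2
eef_pos: [0.5494, -0.0638, 0.2453]
ee_rot: [-0.107, 0.994, 0.0, -0.001]
force: [-0.2, 0.6, -3.0]
opening: 0.023
grip_force: 78.7
```

Emit:
jog_arm([
  [0.95,[0,0,0.006],0],
  [0.95,[0,0,0.012],0],
  [0.95,[0,0,0.014],0],
  [0.95,[0,0,0.014],0],
])

```text
clock: 11.53
eef_pos: [0.5499, -0.064, 0.2397]
ee_rot: [-0.107, 0.994, 0.0, -0.0]
force: [-1.4, 0.5, -1.1]
opening: 0.023
grip_force: 79.0
```

```bash
python3 -c "
from h import *
go([.548,-.0648,.2295],192.3)
o=get_obs();print(o['force'],o['moment'])"
```

```text
t 11.5333 shift [ 0.0041 -0.0008  0.0204] turn -0.001 rows 0.2491602039857853 yaw -167.73734490157048 pos [ 0.54991076 -0.06395112  0.23967743] joints [-0.21  0.08  2.   -0.    1.07 -2.  ]
[-1.44069447  0.53095024 -1.08608469] [ 0.02015384 -0.0407869  -0.04354273]
```

Emit:
jog_arm([
  [0.95,[0,0,0.004],0],
  [0.95,[0,0,0.008],0],
  [0.95,[0,0,0.012],0],
  [0.95,[0,0,0.012],0],
])

```text
clock: 11.87
eef_pos: [0.5502, -0.064, 0.2345]
ee_rot: [-0.107, 0.994, -0.0, 0.0]
force: [-3.8, 1.6, 6.4]
opening: 0.0235
grip_force: 79.7
```

Emit:
jog_arm([
  [0.95,[0,0,0.004],0],
  [0.95,[0,0,0.006],0],
  [0.95,[0,0,0.008],0],
  [0.95,[0,0,0.008],0],
  [0.95,[0,0,0.008],0],
])

```text
clock: 12.28
eef_pos: [0.5503, -0.064, 0.2314]
ee_rot: [-0.107, 0.994, -0.0, 0.0]
force: [-5.1, 0.8, 10.4]
opening: 0.0229
grip_force: 80.1
```

```bash
python3 -c "
from h import *
go([.548,-.0648,.2295],192.3)
o=get_obs();print(o['force'],o['moment'])"
```

```text
t 12.2833 shift [ 0.0049 -0.0006  0.0038] turn -0.001 rows 0.07443119857225296 yaw -167.73378497901163 pos [ 0.55031658 -0.06400683  0.2314073 ] joints [-0.21  0.09  2.   -0.    1.05 -2.  ]
[-5.12048107  0.77820063 10.40594959] [2.14978446e-01 9.52012454e-01 2.86884716e-04]
```

Emit:
jog_arm([
  [0.95,[0.002,0,0.002],0],
  [0.95,[0.002,0,0.004],0],
  [0.95,[0.002,0,0.005],0],
  [0.95,[0.002,0,0.005],0],
])

```text
clock: 12.62
eef_pos: [0.5499, -0.0641, 0.2296]
ee_rot: [-0.107, 0.994, -0.0, 0.001]
force: [-4.1, 2.0, 11.7]
opening: 0.023
grip_force: 80.5
```

```bash
python3 -c "
from h import *
go([.548,-.0648,.2295],192.3)
o=get_obs();print(o['force'],o['moment'])"
```

```text
t 12.6167 shift [ 0.0039 -0.0006  0.0003] turn -0.001 rows 0.04783195526969033 yaw -167.74448533446463 pos [ 0.54985965 -0.06409103  0.22963221] joints [-0.21  0.09  2.    0.    1.05 -2.  ]
[-4.09112012  2.0450663  11.67310948] [ 0.38737899  0.80848356 -0.03788537]
```

Emit:
jog_arm([
  [0.95,[0.001,0,0.001],0.15],
  [0.95,[0.002,0,0.001],0.35],
  [0.95,[0.002,-0.001,0.001],0.55],
  [0.95,[0.002,-0.001,0.001],0.75],
  [0.95,[0.002,-0.001,0.001],0.95],
])

```text
clock: 13.03
eef_pos: [0.5499, -0.0653, 0.2301]
ee_rot: [0.144, 0.99, -0.0, 0.003]
force: [-0.7, 0.4, 11.1]
opening: 0.0232
grip_force: 80.5
```

```bash
python3 -c "
from h import *
go([.548,-.0648,.2295],102.3)
o=get_obs();print(o['force'],o['moment'],o['grip_force'])"
```

```text
t 13.0333 shift [ 0.0039 -0.0001  0.0012] turn 2.039 rows 0.04853480504508581 yaw 163.48231598493015 pos [ 0.54986054 -0.06532511  0.23009903] joints [-0.22  0.09  2.   -0.    1.04 -1.5 ]
[-0.71340614  0.42059942 11.13577163] [-0.0815186   0.23494113  0.00968571] 80.48633694648743
```

Emit:
jog_arm([
  [0.95,[0,0,0.001],0.2],
  [0.95,[0,0,0.001],0.4],
  [0.95,[0,-0.001,0.001],0.6],
  [0.95,[0,-0.001,0.001],0.8],
  [0.95,[0,-0.001,0.001],1.0],
])

```text
clock: 13.45
eef_pos: [0.5499, -0.066, 0.2298]
ee_rot: [0.395, 0.919, 0.0, 0.004]
force: [-0.4, -0.8, 10.8]
opening: 0.0228
grip_force: 80.6
```

Emit:
jog_arm([
  [0.95,[0,0,0.001],0.2],
  [0.95,[0,0,0.001],0.4],
  [0.95,[0,-0.001,0.001],0.6],
  [0.95,[0,-0.001,0.001],0.8],
  [0.95,[0,-0.001,0.001],0.95],
])

```text
clock: 13.87
eef_pos: [0.5496, -0.0664, 0.2295]
ee_rot: [0.609, 0.793, 0.001, 0.004]
force: [-1.6, -0.8, 12.7]
opening: 0.0233
grip_force: 80.7
```

```bash
python3 -c "
from h import *
go([.548,-.0648,.2295],102.3)
o=get_obs();print(o['force'],o['moment'],o['grip_force'])"
```

```text
t 13.8667 shift [ 0.004  -0.0022  0.0001] turn 0.09 rows 0.05479227223564488 yaw 105.00973527746135 pos [ 0.54959279 -0.06643741  0.22954882] joints [-0.22  0.09  2.   -0.    1.04 -0.48]
[-1.60269407 -0.76162551 12.74430217] [-0.22980761  0.27387682  0.10625476] 80.72799682617188
```

Emit:
jog_arm([
  [0.95,[0,0,0.001],0.06],
  [0.95,[0,0,0.002],0.1],
  [0.95,[0,0,0.004],0.1],
  [0.95,[0,0,0.006],0.1],
  [0.95,[0,0,0.006],0.1],
])

```text
clock: 14.28
eef_pos: [0.5497, -0.0665, 0.2294]
ee_rot: [0.627, 0.779, 0.0, 0.002]
force: [-11.5, 0.0, 29.9]
opening: 0.0225
grip_force: 83.5
```

```bash
python3 -c "
from h import *
go([.548,-.0648,.2295],102.3)
o=get_obs();print(o['force'],o['moment'],o['grip_force'])"
```

```text
t 14.2833 shift [ 0.004  -0.0026 -0.0003] turn 0.002 rows 0.05756581536370344 yaw 102.35655092379291 pos [ 0.54969473 -0.06649598  0.22938214] joints [-0.22  0.09  2.   -0.    1.04 -0.43]
[-11.45885479   0.04845307  29.90769511] [0.07694095 2.31953408 0.30003539] 83.53677034378052
```

Emit:
jog_arm([
  [0.95,[0,0,-0.001],0],
  [0.95,[0,0,-0.001],0],
  [0.95,[0,0,-0.001],0],
])

```text
clock: 14.53
eef_pos: [0.5496, -0.0665, 0.2294]
ee_rot: [0.627, 0.779, 0.0, 0.003]
force: [-9.5, -1.0, 28.1]
opening: 0.0229
grip_force: 82.9
```

```bash
python3 -c "
from h import *
a=read_camera('wrist')[:,80:480,::-1];b=cv2.resize(read_camera('side')[112:217,265:365,::-1],(400,420),interpolation=cv2.INTER_CUBIC)
cv2.imwrite('pics/w6.png',np.hstack([a,b]))
o=get_obs();print(o['force'],o['qvel'].round(4),o['eef_pos'])
"
```

```text
[-10.01634225  -0.45943137  27.08597732] [-0.0001 -0.0026  0.0008 -0.0006 -0.0005 -0.0014] [ 0.54957147 -0.06648824  0.22939627]
```

View pics/w6.png

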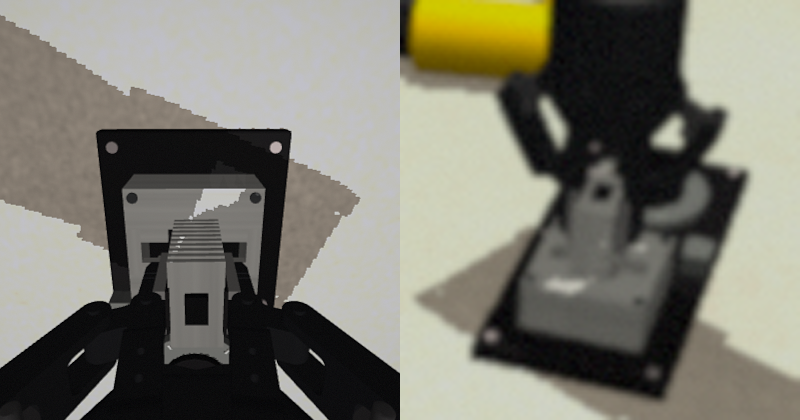

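The head sits on the socket roof, with its block turned across the slots (slot ends visible at about (150,250) and (235,250)) and still gripped. I'm handing in.

```bash
python3 -c "
from plant import *
print(close_job())"
```

```text
the job is handed in; nothing more can be done
None
```

I handed the job in at about 14.6 s with the dial on its index and the print head twisted a quarter turn in the socket, pressed home at about 27 N and still gripped; the round head was never touched, and no verdict came back.

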